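# Open the sugar pot and hold the sprung tweezers at their marked gap

## Robot

A 7-joint arm with a two-finger parallel gripper is mounted at the origin on a cart in front of the work surface, level with it; the furniture and walls round the work are solid. World frame = base frame: x ahead of the robot, y to its left, z up, the work surface at z = 0. Lengths are in mm, angles in rad, forces in N, time in s.
With the tool pointing down it reaches from about 400 to 850 mm from the base axis. Payload 4.5 kg.
Tool frame: the origin (TCP) lies at the very end of the fingers, on their centre line; the grasp point (between the pads) lies 19 mm behind it (robot.hold_point_z is the distance from the TCP to the grasp point, in mm); z points along the fingers, y is the direction in which the jaws open and shut (so a half turn about z gives the same grasp; the last joint's range is limited). The gripper opens to 85 mm and grips with 20 to 120 N. Pads are 22 mm wide; open, the fingers measure 114 mm over their backs; the gripper's body (76 mm by 85 mm) begins 54 mm behind the grasp point. The pads swing forward as they close: fully open they stand 13 mm farther back than shut.
Start: joints at [-1.151, 0.689, -0.195, 1.565, 0.157, 0.902, -0.215], TCP at [235.171, 579.093, 231.317] pointing down, gripper open.
Joint ranges: [-3.01, 3.01], [-0.46, 2.08], [-1.47, 1.51], [0.13, 2.56], [-1, 4.14], [0.04, 2.09], [-2.66, 2.66]. Speed limits (rad/s): [2.57, 2.57, 3.14, 3.14, 3.14, 3.14, 3.14].

## Interface

Orientations are given as a unit quaternion [w, x, y, z].
In Python, from rig import robot gives the robot as it stands.
- The arm moves only by the tool carry_out, never from a script. Its argument "rows" is a list of rows, each a list of 5 numbers: the opening, from 0 (shut) to 1 (fully open), then the shift along the tool's x, y, z in units of 30 mm (1.0 is 30 mm), then the turn about the tool's z in units of 8 degrees (1.0 is 8 degrees). In form: [[gripper, dx, dy, dz, yaw], ...]. A call has 1 to 20 rows; each row is the pose to reach, as a shift and turn from the pose commanded when the call began, along the tool's axes at that moment; what a row does not reach only later rows make up. A row lasts 1/10 s, in which the tool goes at most 50 mm and 8.59 degrees, less where a joint would pass 70% of its speed; a pose out of reach is approached as far as the arm can. A call with a gripper value outside its range is refused whole. The fingers move at their own pace and stop on an object; the grip force is fixed at half the most. Time passes only in rows, so rows that repeat a pose let the fingers close. It gives the time, the measured TCP pose, the force and the opening at its end, in the units of the state.
- robot.get_obs(): the state, without advancing time (a new reading comes with each control period).
- robot.read_camera(name): name is "side" or "top"; returns the picture (480x640x3 uint8, red, green, blue); there is no depth.
- robot.camera_model(name): a dict with "K" (3x3 intrinsics, pixels), "R" (3x3) and "t" (3): a world point X has camera coordinates R X + t. Camera axes: x right, y down, z forward; pixel columns grow to the right and rows downward; lengths in mm; the calibration is good to about 2 mm. A picture is of the moment at which its call begins. camera_model takes no time and is no camera call.
- robot.job_done(): hands the job in, once; it reports no verdict.
Trained networks look in the newest picture that a camera, given by its name, has taken for a name from the list of things; names that differ only in an ending like _2 or _b are one class to them, and where a whole thing is asked for, a point or a joint stands for the part that bears it (a point fixed in the world has none). Each returns a list of dicts, best first, with "confidence" (0 to 1); they miss things now and then, are a little off and sometimes report something else, mostly with a low value. They report only what shows in the picture. A call takes as long as a camera call. They do not tell look-alikes from the thing itself.
- robot.cut_out(camera, thing): "region" (480x640 bool, what is visible of it) and "centre" ([row, column] in pixels, amid what is visible of it).
- robot.pinpoint(camera, thing): "centre" ([row, column] in pixels: a listed point, or the origin of a listed thing).
The state is a dict: "time": time; "q": joint angles; "joint_vel": joint speeds; "joint_torque": joint torques, N m; "tcp_pos": TCP position; "orientation": TCP orientation; "force": force on the tool from outside, world axes, zero at the start; "ft_torque": the same for the moment, N m; "width": finger opening in mm.
Only numpy, scipy, OpenCV 4.12 (cv2) and the standard library are available. Lean on these libraries where they do the work, as an engineer would, in place of code of your own. Each camera call takes 0.05 s, during which the arm holds its last target.

## Task

Open the sugar pot: lift its loose wooden cap off by the knob and set it gently, knob up, into the round wooden cap holder. Then pick the sprung sugar tweezers up off their rest, squeeze them until the outer edge of the moving blade is level with the free end of the gauge tongue (tips 20 mm apart, ready for a cube), and finish while still holding them at that gap, steady, with both tips over the mouth of the open pot, a little clear above it. Do not tip or shift the pot, and leave the milk jug, the shot glass and the teaspoon alone.

Things in the scene. Friction and masses are not known exactly. Their poses are not given: they have to be found in the camera images.
- pot: round white sugar pot, standing loose, 76 mm outside diameter, 50 mm high, mouth 68 mm wide inside, 0.35 kg; filled with sugar cubes that stay below its rim. Origin: centre of its underside.
- cap: loose wooden cap lying on the pot, 60 g: flange disc 80 mm wide and 5 mm thick, a plug 58 mm wide reaching 8 mm below the flange, and an upright round knob in the middle, 20 to 24 mm wide, from 5 to 34 mm above the origin. Origin: centre of the flange's underside (on the pot: at the rim's height); z points up along the knob.
- holder: fixed round wooden cap holder, an open ring with a floor: 96 mm outside, 20 mm high, round recess 68 mm wide and 14 mm deep. The cap's plug drops into the recess and its flange then lies on the ring, so the cap's origin ends 20 mm above the holder's. Origin: centre of its underside.
- rest: fixed wooden tweezers rest: base 190 x 90 x 6 mm with a rear block and a front crossbar, both 35 mm high, open between them at the finger pads. It stands left or right of the pot, the cap holder on the other side. Origin: on its underside, below the squeeze point to about 5 mm; the tips point along its x.
- tweezers: steel sprung tweezers, 80 g, lying level on the rest, blades opening sideways: spine block at the closed end, two 170 mm blades 12 mm high. Origin: on the hinge axis at the spine, at the underside (35 mm above the bench). x points from the spine to the tips along the midline of the open blades, z up. The fixed blade, one piece with the spine, is on the +y side.
- squeeze (a point): point midway between the blades' ribbed finger pads, 100 mm from the hinge, at half blade height (41 mm above the bench on the rest). The pads, on the outside of the blades, are 32 mm long and 14 mm high; take them from above, a finger outside each. At the mark they are parallel and the tips lie centrally about 70 mm ahead of them.
- tip_fixed (a point): tip of the fixed blade, on its inner face at half blade height. This blade carries the flat gauge tongue, 135 mm from the hinge: it reaches across above the moving blade's path and ends in mid-air, its top 15 mm above the tweezers' underside.
- tip_moving (a point): tip of the moving blade, on its inner face at half blade height.
- blade (a joint): angle (rad) by which the moving blade is squeezed toward the fixed one: 0 open (tips 52 mm apart), 0.188 at the mark (tips 20 mm apart, outer edge level with the tongue's end), 0.28 almost shut. Tip gap in mm = 52 - 170 x value; width over the finger pads in mm = 47 - 100 x value. A spring opens it: about 2 N on each pad at 0, 8 N at the mark.
- milk_jug: steel milk jug, 76 x 120 x 93 mm, loose, a bystander beyond the work. Origin: centre of its underside.
- shot_glass: clear shot glass, 48 mm wide, 58 mm high, loose, a bystander beyond the work. Origin: centre of its underside.
- teaspoon: steel teaspoon, 32 x 136 x 21 mm, loose on the bench nearer the robot, a bystander. Origin: centre of its underside.
There are look-alikes about, which are no part of the job. Of the things that look like the cap, the larger one is meant.

How it is judged:
By the outcome, as a careful person would: the job done as asked, in the order asked, and still so for the second after the job is handed in, while the arm keeps its last pose, push and grip.
It also fails if it takes over 54 s, if anything falls off the work surface, if the arm or the gripper's body presses on something with over 40 N, if the wrist force passes 120 N, or if a joint passes its speed limit or range.

## Working session

There is one attempt and no reset: what is moved stays moved. The work goes in short steps, Python scripts to look and compute and a tool call to move; the robot and the scene stay as the last step left them, time stands still between calls to the robot, and variables do not carry over. Pictures are saved under pics/ and viewed, and the job is handed in when it is done.

Besides the shell and the picture viewer there is one more tool, called after "Emit:" as a command line: name --pt "numbers of a row" for each row, then --argument value for the rest. carry_out: Moves the arm, as the interface text tells. Its arguments: {"type":"object","properties":{"rows":{"type":"array"}},"required":["rows"]}

```bash
ls; mkdir -p pics; python3 - <<'E'
from rig import robot
import cv2,numpy as np
for n in("top","side"):
    im=robot.read_camera(n); cv2.imwrite(f"pics/{n}0.png",im[:,:,::-1]); m=robot.camera_model(n); print(n,m)
    for t in ["pot","cap","holder","rest","tweezers"]:
        print(t,[(round(d["confidence"],2),np.round(d["centre"],1).tolist()) for d in robot.pinpoint(n,t)])
    for t in ["squeeze","tip_fixed","tip_moving"]:
        print(t,[(round(d["confidence"],2),np.round(d["centre"],1).tolist()) for d in robot.pinpoint(n,t)])
o=robot.get_obs();print(o)
E
```

```text
pics
top {'K': array([[534.46718451,   0.        , 322.05950241],
       [  0.        , 534.46718451, 238.30394182],
       [  0.        ,   0.        ,   1.        ]]), 'R': array([[ 2.35753070e-02, -9.99721735e-01,  8.10837308e-04],
       [-9.93887759e-01, -2.35252119e-02, -1.07859566e-01],
       [ 1.07848628e-01,  1.73694111e-03, -9.94165809e-01]]), 't': array([  -4.64599421,  566.2092847 , 1002.8912919 ])}
pot [(0.67, [153.2, 271.1])]
cap [(0.83, [217.1, 345.0]), (0.57, [199.9, 280.7])]
holder [(0.89, [263.1, 213.2])]
rest [(0.69, [288.5, 423.1]), (0.27, [148.9, 402.6])]
tweezers [(0.73, [339.2, 409.9]), (0.72, [247.9, 419.8]), (0.52, [152.0, 271.8])]
squeeze [(0.64, [289.3, 420.6])]
tip_fixed [(0.61, [247.4, 419.6])]
tip_moving [(0.83, [256.3, 447.0])]
side {'K': array([[483.49650644,   0.        , 322.1703166 ],
       [  0.        , 483.49650644, 242.60996866],
       [  0.        ,   0.        ,   1.        ]]), 'R': array([[-0.91992478,  0.39190196, -0.0122983 ],
       [ 0.30086026,  0.68541088, -0.66309504],
       [-0.25143886, -0.61369763, -0.74843418]]), 't': array([ 
[... 341 characters left out ...]
, 301.1])]
{'time': 0.9, 'q': array([-1.15121478,  0.68908266, -0.19461594,  1.56534893,  0.15732001,
        0.90252053, -0.21511254]), 'joint_vel': array([-0.00014787, -0.00069739, -0.00033072, -0.00016475, -0.00046633,
       -0.00109202, -0.00061016]), 'joint_torque': array([ 3.58574380e-04, -5.39540219e+01, -1.26674686e+00, -1.58886302e+01,
        9.95160750e-03,  1.28773885e-03, -2.84029909e-05]), 'tcp_pos': array([235.15001709, 579.06870058, 231.31487376]), 'orientation': array([4.81126737e-06, 1.91676959e-01, 9.81458070e-01, 1.35241743e-05]), 'force': array([0.97770061, 0.51520329, 0.38199612]), 'ft_torque': array([-0.02709112, -0.01271112, -0.01327296]), 'width': 85.05785727061347}
```

View pics/top0.png

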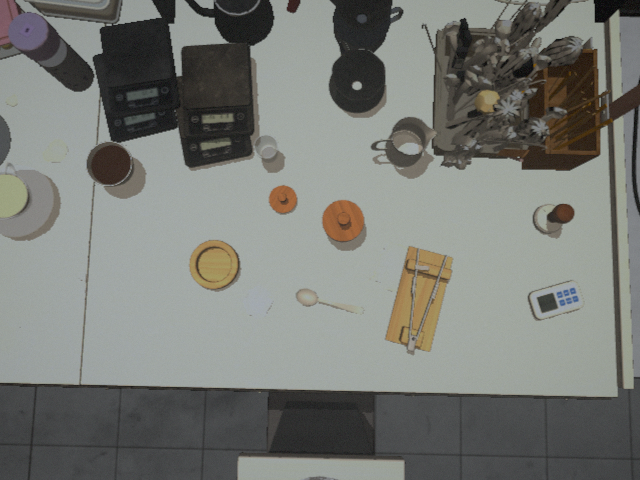

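View pics/side0.png

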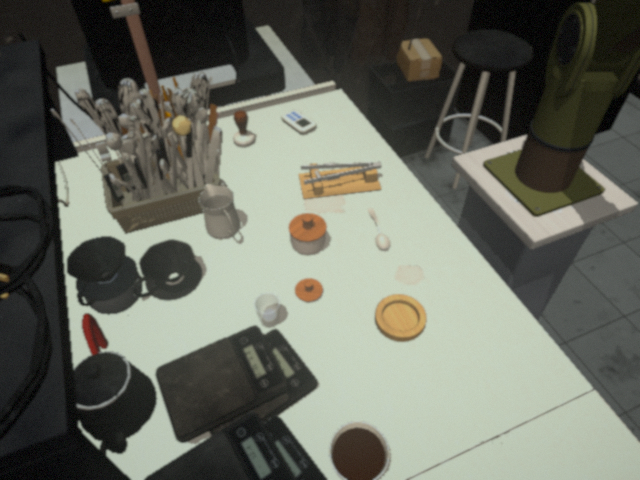

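The top view shows the capped pot at (344,220) and the decoy at (283,199). The holder is at (214,265). The rest and tweezers lie at about (420,300), spine at the bottom, tips pointing up and slightly right. The teaspoon is at (330,301).

```bash
cat > h.py <<'E'
from rig import robot
import cv2,numpy as np
def ray(cam,rc,z):
    m=robot.camera_model(cam);K,R,t=m["K"],m["R"],m["t"]
    d=R.T@np.linalg.inv(K)@np.array([rc[1],rc[0],1.]);c=-R.T@t
    return c+d*(z-c[2])/d[2]
def tri(pts):
    A=[];b=[]
    for cam,rc in pts:
        m=robot.camera_model(cam);P=m["K"]@np.c_[m["R"],m["t"]]
        for i,v in((0,rc[1]),(1,rc[0])):
            r=P[i]-v*P[2]; s=np.linalg.norm(r[:3]); A.append(r[:3]/s);b.append(-r[3]/s)
    X=np.linalg.lstsq(np.array(A),np.array(b),rcond=None);return X[0],np.sqrt(X[1])
def proj(cam,X):
    m=robot.camera_model(cam);p=m["K"]@(m["R"]@np.asarray(X,float)+m["t"]);return (p[:2]/p[2])[::-1]
E
python3 - <<'E'
from h import *
np.set_printoptions(precision=1,suppress=True)
t,s={},{}
for n,a,b in [("cap",(217.1,345.),(228.1,304.6)),("holder",(263.1,213.2),(319,399.1)),("squeeze",(289.3,420.6),(170.4,332.7)),("tipf",(247.4,419.6),(181.5,306.6)),("tipm",(256.3,447),(165.8,301.1)),("tw",(339.2,409.9),(168.6,369.2))]:
    print(n,*tri([("top",a),("side",b)]))
print("cap z50",ray("top",(217.1,345),50),ray("side",(228.1,304.6),50))
print("hold z0",ray("top",(263.1,213.2),0),ray("side",(319,399.1),0))
print("sq41",ray("top",(289.3,420.6),41),ray("side",(170.4,332.7),41))
print("tf",ray("top",(247.4,419.6),41),ray("side",(181.5,306.6),41))
print("tm",ray("top",(256.3,447),41),ray("side",(165.8,301.1),41))
print("tw",ray("top",(339.2,409.9),35),ray("side",(168.6,369.2),35))
top=robot.read_camera("top")
for th in["cap","holder","pot"]:
    for d in robot.cut_out("top",th)[:2]:
        r=d["region"].astype(np.uint8);c,_=cv2.findContours(r,0,2);c=max(c,key=cv2.contourArea)
        if len(c)>5: print(th,d["confidence"],d["centre"],cv2.fitEllipse(c))
def crop(im,x0,y0,w,h,k,n): cv2.imwrite(n,cv2.resize(im[y0:y0+h,x0:x0+w,::-1],None,fx=k,fy=k,interpolation=cv2.INTER_CUBIC))
crop(top,370,235,110,125,4.6,"pics/c1.png"); crop(top,180,180,200,140,4,"pics/c2.png")
s=robot.read_camera("side");crop(s,280,130,120,90,6,"pics/c3.png")
E
```

```text
cap [604.9 -33.6  49.8] [1.3]
holder [514.9 221.    9.2] [0.8]
squeeze [ 473.4 -179.5   48.8] [2.]
tipf [ 547.6 -174.9   45.7] [6.3]
tipm [ 535.5 -229.    46.5] [0.3]
tw [ 381.7 -163.7   35.1] [5.7]
cap z50 [605.7 -34.   50. ] [604.2 -32.8  50. ]
hold z0 [515.  223.2   0. ] [511.7 215.9   0. ]
sq41 [ 472.3 -180.3   41. ] [ 470.7 -188.9   41. ]
tf [ 552. -178.   41.] [ 542.2 -177.1   41. ]
tm [ 536.2 -230.4   41. ] [ 533.2 -235.2   41. ]
tw [ 378.1 -161.5   35. ] [ 385. -166.   35.]
cap 0.91 [222.1, 343.5] ((343.2914123535156, 220.73052978515625), (40.88862991333008, 41.71912384033203), 79.11453247070312)
cap 0.64 [201.2, 280.8] ((282.4033508300781, 198.55731201171875), (26.27176856994629, 27.518077850341797), 63.82072067260742)
```

View pics/c1.png

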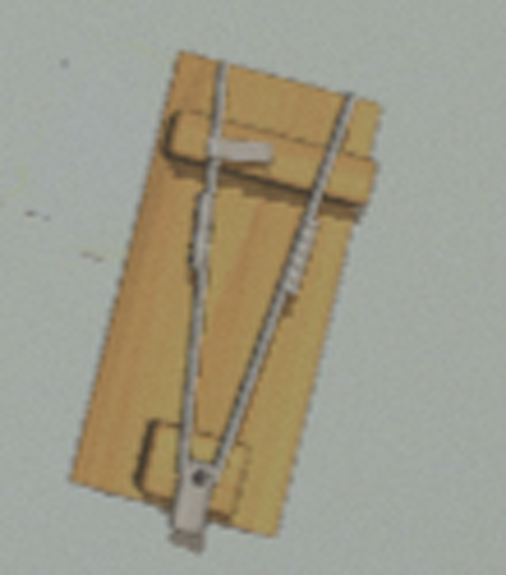

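View pics/c2.png

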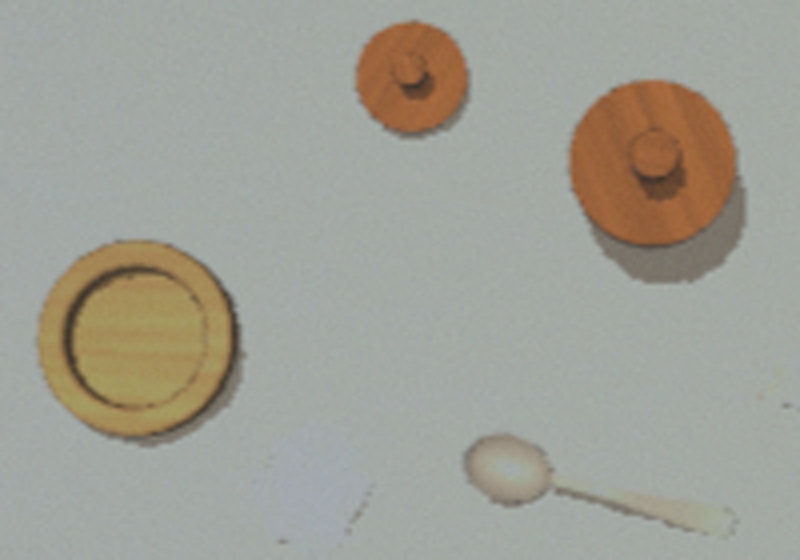

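View pics/c3.png

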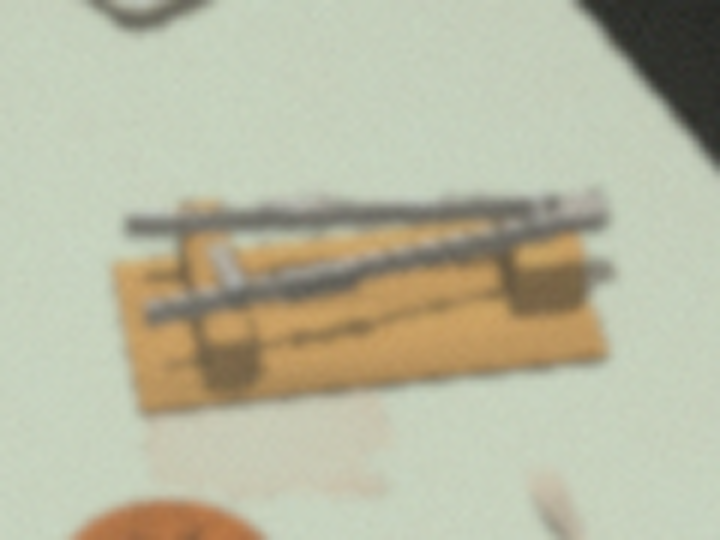

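```bash
python3 - <<'E'
from h import *
np.set_printoptions(precision=1,suppress=True)
print("flange",ray("top",(220.7,343.3),54),"knob",ray("top",(218.5,343.75),84))
print("holder",ray("top",(264.6,214.5),20))
P=lambda x,y,z:ray("top",(235+y/4.6,370+x/4.6),z)
h=P(200,478,47);tf=P(222,65,47);tm=P(350,97,47);pf=P(202,230,48);pm=P(302,258,48)
print("hinge",h,"tf",tf,"tm",tm,"pads",pf,pm,np.linalg.norm(pf-pm),(pf+pm)/2,np.linalg.norm((pf+pm)/2-h))
m=(tf+tm)/2-h;print("yaw",np.arctan2(m[1],m[0]),np.linalg.norm(m),np.linalg.norm(tf-tm))
c=[P(*p,6) for p in((183,50),(382,104),(278,535),(72,482))];print(c); 
for a,b in((3,0),(2,1)):d=c[b]-c[a];print(np.arctan2(d[1],d[0]),np.linalg.norm(d))
# side-view
S=lambda x,y,z:ray("side",(130+y/6,280+x/6),z)
hs=S(590,200,47);print("side tips",S(150,300,47),S(130,218,47),"pads",S(320,280,48),S(300,205,48),"spine end top",S(605,195,47))
print("side knob/cap"); 
for d in robot.cut_out("side","holder")[:1]:
    c,_=cv2.findContours(d["region"].astype(np.uint8),0,2);e=cv2.fitEllipse(max(c,key=cv2.contourArea));print(e,ray("side",e[0][::-1],16))
for d in robot.cut_out("side","cap")[:2]:
    c,_=cv2.findContours(d["region"].astype(np.uint8),0,2);e=cv2.fitEllipse(max(c,key=cv2.contourArea));print(e,ray("side",e[0][::-1],55))
E
```

```text
flange [598.2 -30.8  54. ] knob [598.  -30.4  84. ]
holder [511.  216.5  20. ]
hinge [ 379.7 -166.2   47. ] tf [ 548.  -174.4   47. ] tm [ 536.  -227.2   47. ] pads [ 479.9 -166.3   48. ] [ 469.5 -207.3   48. ] 42.25926861242214 [ 474.7 -186.8   48. ] 97.19492251937497
yaw -0.21019546139870263 165.96255960638572 54.163421593390744
[array([ 557.9, -165. ,    6. ]), array([ 536.7, -250.5,    6. ]), array([ 353.8, -206.2,    6. ]), array([ 373.8, -119.3,    6. ])]
-0.24346054227713024 189.73662984089253
-0.23762950043625372 188.13096916604883
side tips [ 546. -177.   47.] [ 535.1 -225.9   47. ] pads [ 481.8 -160.2   48. ] [ 470.7 -204.8   48. ] spine end top [ 356.6 -162.3   47. ]
side knob/cap
((399.690673828125, 317.3361511230469), (46.734779357910156, 51.11072540283203), 99.18841552734375) [515.4 221.5  16. ]
((307.5338439941406, 227.19712829589844), (27.409536361694336, 36.433067321777344), 88.78239440917969) [599.2 -28.3  55. ]
((308.84832763671875, 289.3315734863281), (21.728588104248047, 26.182716369628906), 86.11306762695312) [656.5 120.5  55. ]
```

Emit:
carry_out --pt "1 -18.86 -14.25 3.37 -1.76" --pt "1 -18.86 -14.25 3.37 -1.76" --pt "1 -18.86 -14.25 3.37 -1.76" --pt "1 -18.86 -14.25 3.37 -1.76" --pt "1 -18.86 -14.25 3.37 -1.76" --pt "1 -18.86 -14.25 3.37 -1.76" --pt "1 -18.86 -14.25 3.37 -1.76" --pt "1 -18.86 -14.25 3.37 -1.76" --pt "1 -18.86 -14.25 3.37 -1.76" --pt "1 -18.86 -14.25 3.37 -1.76" --pt "1 -18.86 -14.25 3.37 -1.76" --pt "1 -18.86 -14.25 3.37 -1.76" --pt "1 -18.86 -14.25 3.37 -1.76" --pt "1 -18.86 -14.25 3.37 -1.76" --pt "1 -18.86 -14.25 3.37 -1.76" --pt "1 -18.86 -14.25 3.37 -1.76" --pt "1 -18.86 -14.25 3.37 -1.76" --pt "1 -18.86 -14.25 3.37 -1.76" --pt "1 -18.86 -14.25 3.37 -1.76" --pt "1 -18.86 -14.25 3.37 -1.76"

```text
time: 3.25
tcp_pos: [598.3, -28.4, 130.6]
orientation: [0.0, 0.069, 0.998, 0.0]
force: [-0.7, -0.2, 0.6]
width: 85.6
```

```bash
cat >> h.py <<'E'
def axes():
    from scipy.spatial.transform import Rotation
    q=robot.get_obs()["orientation"];return Rotation.from_quat([q[1],q[2],q[3],q[0]]).as_matrix()
def go(target):
    o=robot.get_obs();R=axes();d=R.T@(np.array(target)-o["tcp_pos"])/30
    print("t",o["time"],"tcp",o["tcp_pos"].round(1),"rows dxyz",d.round(3),"xdir",np.arctan2(-R[1,0],-R[0,0]).round(4),"w",o["width"])
def snap(cam,box,k,n):
    im=robot.read_camera(cam);x,y,w,h=box
    cv2.imwrite(n,cv2.resize(im[y:y+h,x:x+w,::-1],None,fx=k,fy=k,interpolation=cv2.INTER_CUBIC))
E
python3 - <<'E'
from h import *
go([598.3,-30.5,59])
snap("side",(240,140,140,110),5,"pics/s1.png")
snap("top",(280,160,130,110),5,"pics/t1.png")
E
```

```text
t 3.25 tcp [598.3 -28.4 130.6] rows dxyz [-0.009 -0.072  2.385] xdir -0.1377 w 85.5540453545403
```

View pics/s1.png

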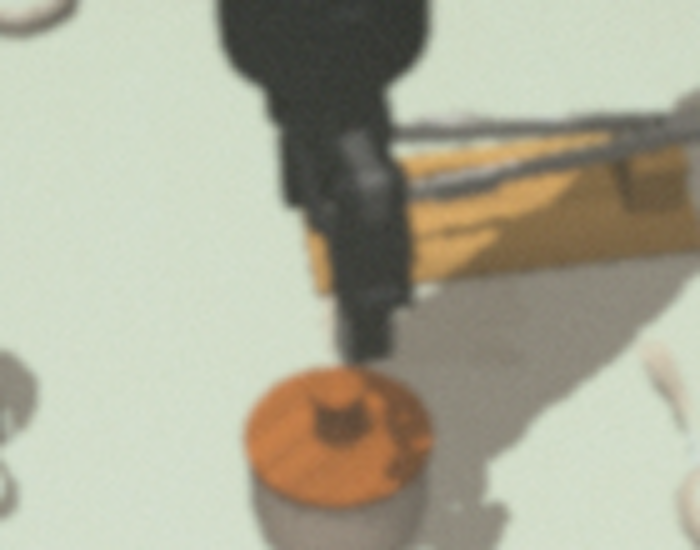

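View pics/t1.png

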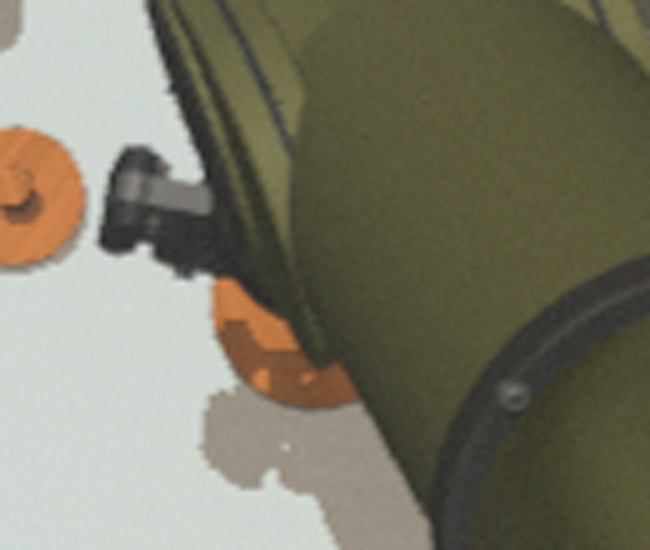

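Both views agree: the side view shows the gripper centred over the knob (340,430 in the crop), and the top view shows the far finger past the cap. Descending and closing.

Emit:
carry_out --pt "1 0 -0.07 1.2 0" --pt "1 0 -0.07 1.9 0" --pt "1 0 -0.07 2.3 0" --pt "1 0 -0.07 2.37 0" --pt "1 0 -0.07 2.37 0" --pt "0.6 0 -0.07 2.37 0" --pt "0.45 0 -0.07 2.37 0" --pt "0.35 0 -0.07 2.37 0" --pt "0.3 0 -0.07 2.37 0" --pt "0.25 0 -0.07 2.37 0" --pt "0.2 0 -0.07 2.37 0" --pt "0.15 0 -0.07 2.37 0" --pt "0.15 0 -0.07 2.37 0" --pt "0.15 0 -0.07 2.37 0"

```text
time: 4.75
tcp_pos: [598.5, -32.0, 59.7]
orientation: [0.0, 0.07, 0.998, -0.0]
force: [-0.9, -0.5, 5.6]
width: 19.9
```

```bash
python3 - <<'E'
from h import *
go([598.3,-30.5,59])
snap("side",(240,140,140,110),5,"pics/s2.png")
E
```

```text
t 4.75 tcp [598.5 -32.   59.7] rows dxyz [0.013 0.049 0.024] xdir -0.1401 w 19.894655293896943
```

View pics/s2.png

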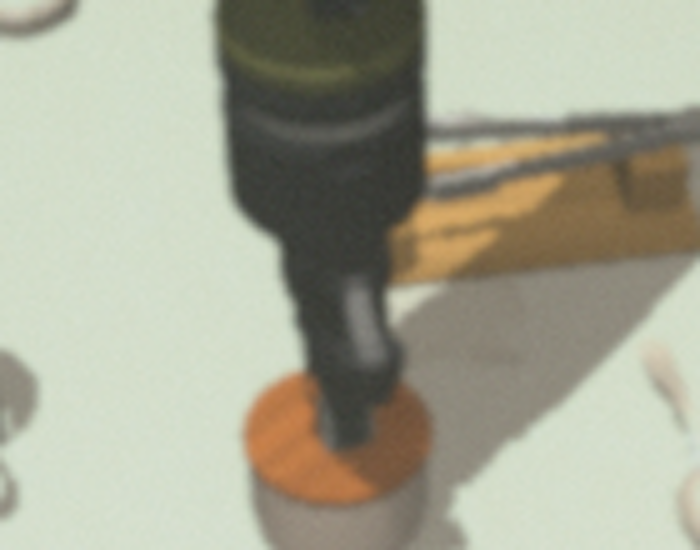

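The side view shows the fingers closed on the knob at (345,425), and the width stalled at 19.9 mm, so it is gripped. Lifting.

Emit:
carry_out --pt "0.1 0 0 -0.2 0" --pt "0.1 0 0 -0.5 0" --pt "0.1 0 0 -1.0 0" --pt "0.1 0 0 -1.7 0" --pt "0.1 0 0 -2.4 0" --pt "0.1 0 0 -2.4 0" --pt "0.1 0 0 -2.4 0"

```text
time: 5.5
tcp_pos: [598.5, -32.1, 131.9]
orientation: [0.001, 0.07, 0.998, 0.0]
force: [-0.5, -0.3, -1.1]
width: 20.2
```

```bash
python3 - <<'E'
from h import *
go([512,217,110])
snap("side",(200,110,240,230),2.6,"pics/s3.png")
E
```

```text
t 5.5 tcp [598.5 -32.1 131.9] rows dxyz [4.018 7.818 0.725] xdir -0.1402 w 20.18596848410194
```

View pics/s3.png

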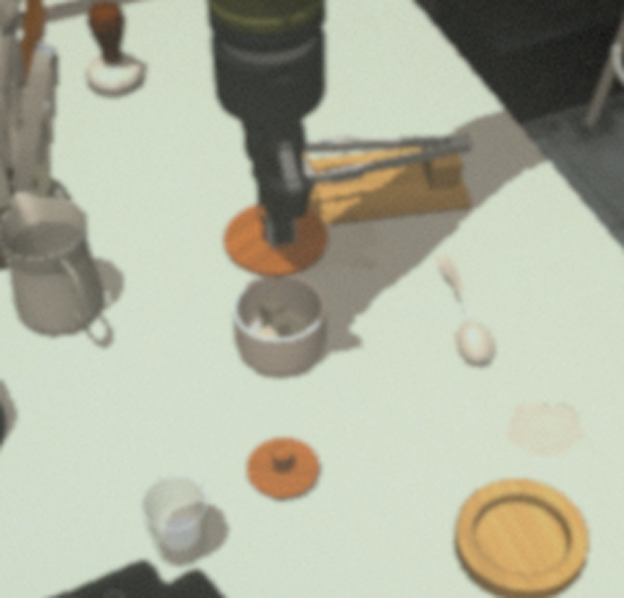

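The pot is open and upright at about (280,320) in the crop, the cap is level in the gripper, and the holder is at (522,535). Carrying the cap over.

Emit:
carry_out --pt "0.1 0.7 1.4 0 0" --pt "0.1 1.4 2.8 0.2 0" --pt "0.1 2.1 4.1 0.4 0" --pt "0.1 2.8 5.5 0.7 0" --pt "0.1 3.4 6.7 1.0 0" --pt "0.1 3.8 7.5 1.4 0" --pt "0.1 4.01 7.84 1.9 0" --pt "0.1 4.01 7.84 2.2 0" --pt "0.1 4.01 7.84 2.2 0" --pt "0.1 4.01 7.84 2.2 0"

```text
time: 6.55
tcp_pos: [512.5, 215.7, 64.8]
orientation: [-0.0, 0.071, 0.997, -0.001]
force: [-0.6, -0.5, 0.3]
width: 19.8
```

```bash
python3 - <<'E'
from h import *
go([512,217,29.7])
snap("side",(340,240,130,110),5,"pics/s4.png")
snap("top",(150,200,130,110),5,"pics/t4.png")
for cam in("top","side"):
  for X in([512,217,20],):print(cam,proj(cam,X))
E
```

```text
t 6.55 tcp [512.5 215.7  64.8] rows dxyz [0.021 0.041 1.171] xdir -0.1423 w 19.795783676025923
top [264.07344546 214.25102172]
side [313.68263331 400.35804665]
```

View pics/s4.png

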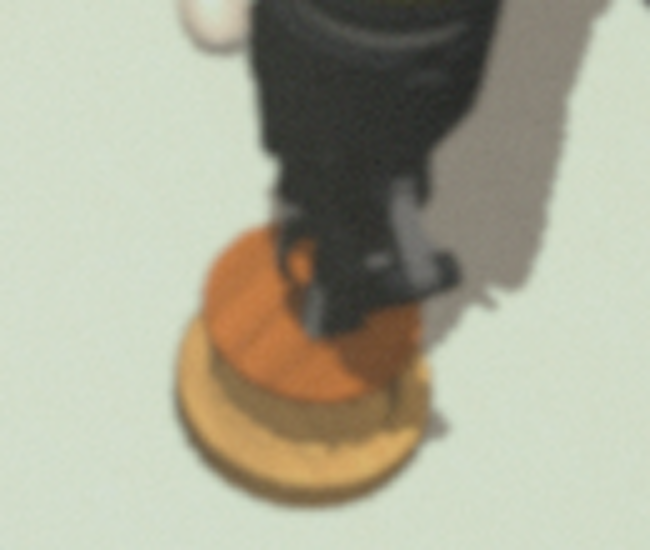

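View pics/t4.png

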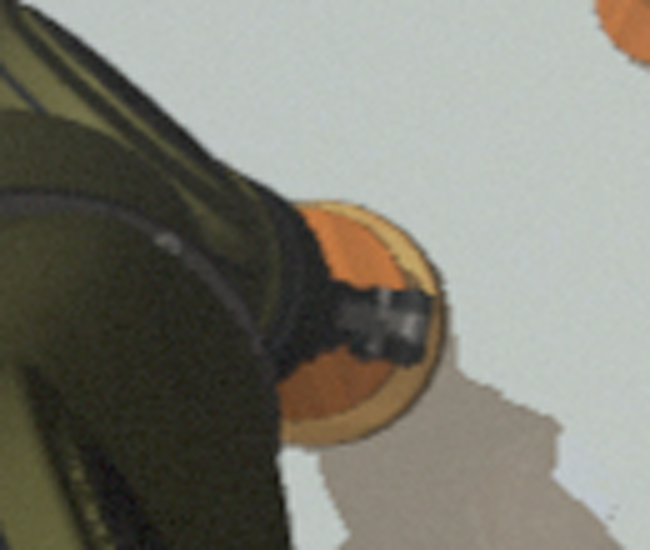

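In the side view the cap's flange (centre about 312,310 in the crop) sits over the holder (centre 304, allowing for perspective). The top view is consistent with that. Lowering slowly.

Emit:
carry_out --pt "0.1 0.02 0.04 0.3 0" --pt "0.1 0.02 0.04 0.6 0" --pt "0.1 0.02 0.04 0.75 0" --pt "0.1 0.02 0.04 0.9 0" --pt "0.1 0.02 0.04 1.0 0" --pt "0.1 0.02 0.04 1.1 0" --pt "0.1 0.02 0.04 1.15 0" --pt "0.1 0.02 0.04 1.15 0"

```text
time: 7.45
tcp_pos: [511.5, 219.0, 30.5]
orientation: [-0.0, 0.07, 0.998, 0.0]
force: [0.3, -0.1, 0.5]
width: 19.8
```

```bash
python3 - <<'E'
from h import *
go([512,217,29.7]);print(robot.get_obs()["force"])
snap("side",(340,240,130,110),5,"pics/s5.png")
E
```

```text
t 7.45 tcp [511.5 219.   30.5] rows dxyz [-0.027 -0.064  0.026] xdir -0.14 w 19.772013664360028
[ 0.26975976 -0.13987489  0.53142369]
```

View pics/s5.png

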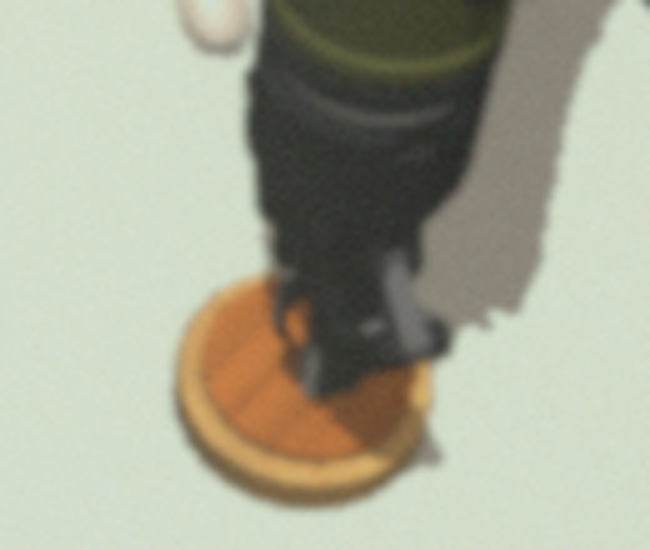

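The flange is now concentric within the holder's ring at (310,370), with no contact force. I'll go down the last millimetre, then release and retreat.

Emit:
carry_out --pt "0.1 0 0 0.03 0" --pt "0.1 0 0 0.05 0" --pt "0.28 0 0 0.05 0" --pt "0.4 0 0 0.05 0" --pt "0.6 0 0 0.0 0" --pt "0.8 0 0 0 0" --pt "0.9 0 0 -0.3 0" --pt "1 0 0 -1.0 0" --pt "1 0 0 -2.2 0" --pt "1 0 0 -3.2 0" --pt "1 0 0 -3.5 0"

```text
time: 8.6
tcp_pos: [513.2, 219.9, 139.2]
orientation: [0.002, 0.07, 0.998, 0.002]
force: [0.9, -0.2, 0.0]
width: 85.4
```

```bash
python3 - <<'E'
from h import *
# squeeze centre est, yaw -0.235
go([474,-184,130])
snap("side",(200,110,270,230),2.6,"pics/s6.png")
E
```

```text
t 8.6 tcp [513.2 219.9 139.2] rows dxyz [ -0.587 -13.515   0.262] xdir -0.1402 w 85.42474633444498
```

View pics/s6.png

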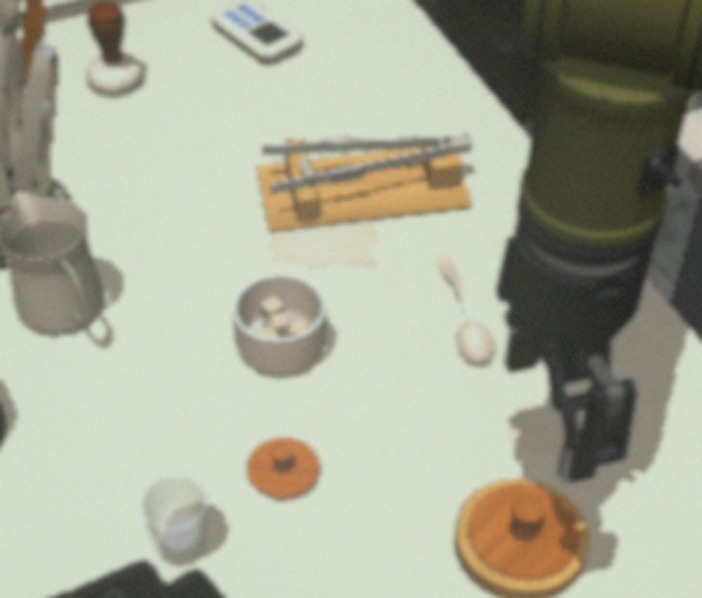

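The cap is seated knob up in the holder at (522,535), the pot is upright, and the cubes are visible. Moving over the tweezers.

Emit:
carry_out --pt "1 -0.64 -13.56 0.5 0" --pt "1 -0.64 -13.56 0.5 0" --pt "1 -0.64 -13.56 0.5 0" --pt "1 -0.64 -13.56 0.5 0" --pt "1 -0.64 -13.56 0.5 0" --pt "1 -0.64 -13.56 0.5 0" --pt "1 -0.64 -13.56 0.5 0" --pt "1 -0.64 -13.56 0.5 0" --pt "1 -0.64 -13.56 0.7 0" --pt "1 -0.64 -13.56 1.3 0" --pt "1 -0.64 -13.56 1.8 0" --pt "1 -0.64 -13.56 2.0 0" --pt "1 -0.64 -13.56 2.0 0" --pt "1 -0.64 -13.56 2.0 0"

```text
time: 10.05
tcp_pos: [473.9, -186.0, 75.7]
orientation: [-0.0, 0.07, 0.998, 0.0]
force: [-0.2, 1.5, -0.3]
width: 85.2
```

```bash
python3 - <<'E'
from h import *
go([475.5,-185.5,21])
snap("side",(270,110,130,110),5,"pics/s7.png")
snap("top",(360,220,130,140),4.2,"pics/t7.png")
E
```

```text
t 10.05 tcp [ 473.9 -186.    75.7] rows dxyz [-0.052  0.025  1.822] xdir -0.1393 w 85.22134104645195
```

View pics/s7.png

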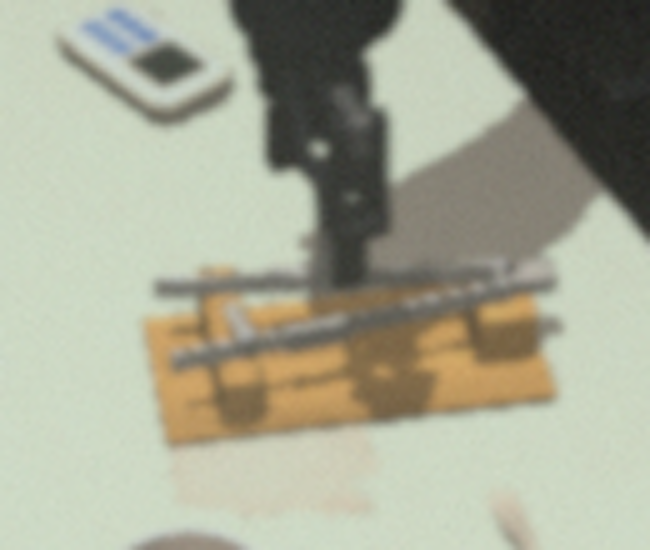

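View pics/t7.png

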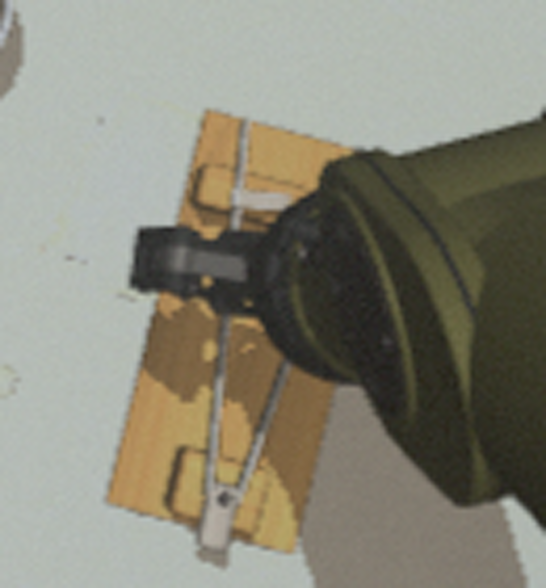

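The side view shows the fingers straddling the pads at (340,290) in the crop, well clear of the crossbar. In the top view the jaws lie square across the blades. Descending, then closing with the jaw centre following.

Emit:
carry_out --pt "1 -0.04 0.02 0.5 0" --pt "1 -0.04 0.02 1.0 0" --pt "1 -0.04 0.02 1.5 0" --pt "1 -0.04 0.02 1.75 0" --pt "1 -0.04 0.02 1.82 0" --pt "1 -0.04 0.02 1.82 0" --pt "0.8 -0.04 0.02 1.82 0" --pt "0.7 -0.04 0.02 1.82 0" --pt "0.62 -0.04 0.02 1.82 0" --pt "0.58 -0.04 0.02 1.82 0" --pt "0.58 -0.04 0.02 1.82 0"

```text
time: 11.25
tcp_pos: [475.1, -186.3, 21.1]
orientation: [0.0, 0.07, 0.998, -0.0]
force: [-0.4, -1.0, -0.1]
width: 49.8
```

```bash
python3 - <<'E'
from h import *
go([475.5,-185.5,21]);print(robot.get_obs()["force"])
snap("side",(270,110,130,110),5,"pics/s8.png")
snap("top",(360,220,130,140),4.2,"pics/t8.png")
E
```

```text
t 11.25 tcp [ 475.1 -186.3   21.1] rows dxyz [-0.01   0.028  0.004] xdir -0.1403 w 49.75593413417568
[-0.38537881 -0.96842904 -0.14882484]
```

View pics/s8.png

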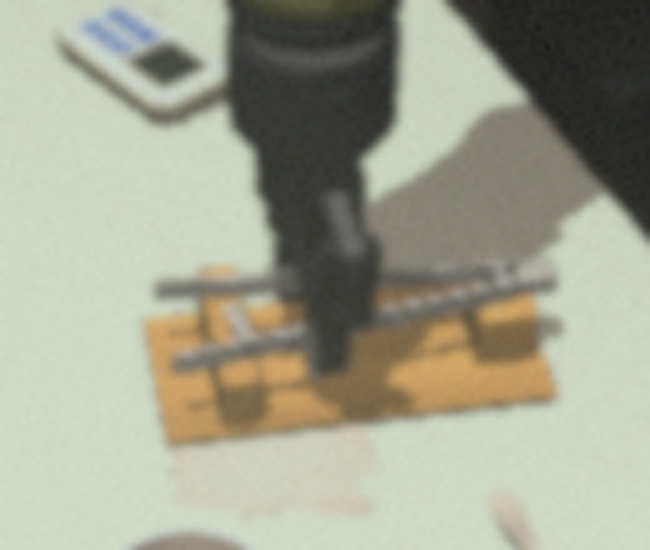

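View pics/t8.png

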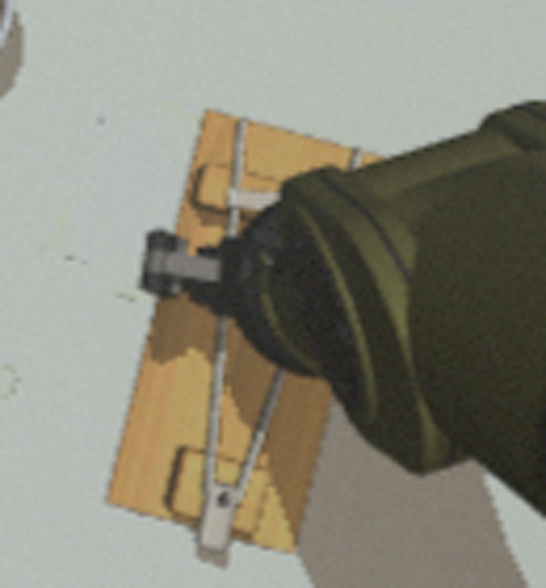

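Emit:
carry_out --pt "0.56 0 0 0 0" --pt "0.54 0 0.03 0 0" --pt "0.52 0 0.06 0 0" --pt "0.5 0 0.09 0 0" --pt "0.48 0 0.12 0 0" --pt "0.46 0 0.16 0 0" --pt "0.44 0 0.2 0 0" --pt "0.42 0 0.23 0 0" --pt "0.4 0 0.26 0 0" --pt "0.38 0 0.29 0 0" --pt "0.36 0 0.31 0 0" --pt "0.345 0 0.31 0 0" --pt "0.345 0 0.31 0 0"

```text
time: 12.65
tcp_pos: [477.2, -176.9, 21.5]
orientation: [0.001, 0.07, 0.998, -0.0]
force: [0.6, -1.9, 8.4]
width: 29.2
```

```bash
python3 - <<'E'
from h import *
go([475.5,-185.5,21]);print(robot.get_obs()["force"])
snap("side",(270,110,130,110),5,"pics/s9.png")
snap("top",(360,220,130,140),4.2,"pics/t9.png")
E
```

```text
t 12.65 tcp [ 477.2 -176.9   21.5] rows dxyz [ 0.016 -0.293  0.017] xdir -0.14 w 29.245567860127434
[ 0.57869114 -1.91968609  8.40928032]
```

View pics/s9.png

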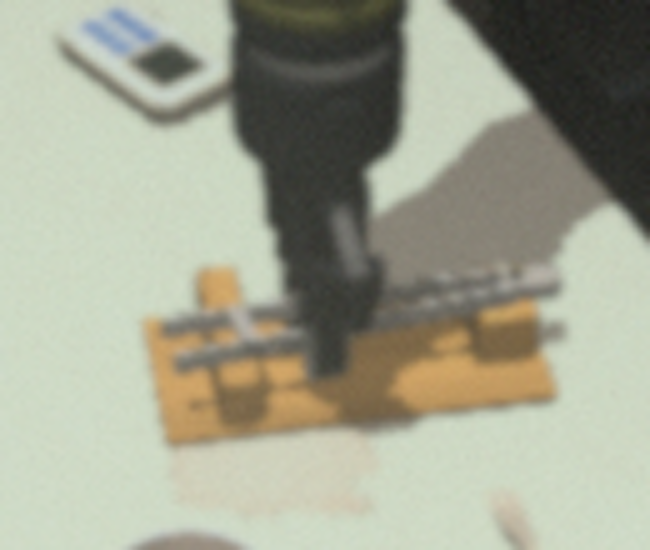

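View pics/t9.png

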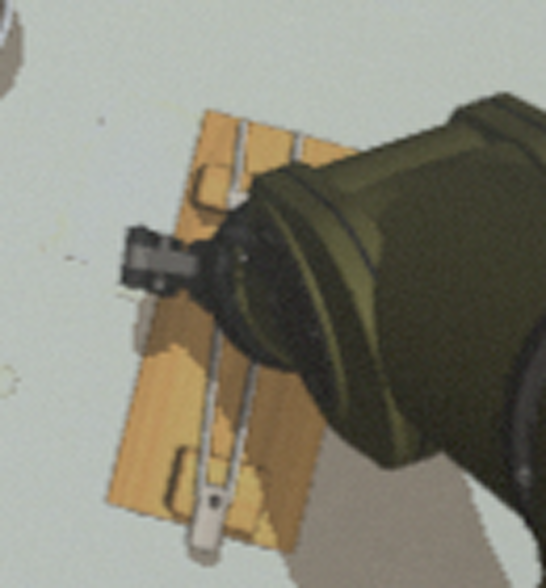

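The tweezers are squeezed near the mark, with the jaw centre following. The side view shows the tips at (165,325) and (180,360), with the tongue bridging the blades at (245,320). Lifting.

Emit:
carry_out --pt "0.345 0 0.31 -0.2 0" --pt "0.345 0 0.31 -0.5 0" --pt "0.345 0 0.31 -1.0 0" --pt "0.34 0 0.31 -1.6 0" --pt "0.335 0 0.31 -2.2 0" --pt "0.332 0 0.31 -2.6 0" --pt "0.332 0 0.31 -2.6 0" --pt "0.332 0 0.31 -2.6 0"

```text
time: 13.55
tcp_pos: [477.4, -167.3, 99.0]
orientation: [-0.0, 0.07, 0.998, 0.0]
force: [-0.5, 0.5, -0.5]
width: 28.5
```

```bash
python3 - <<'E'
from h import *
a=-0.14
go([598.3-70*np.cos(a),-30.5-70*np.sin(a),99]);print(robot.get_obs()["force"])
snap("side",(270,80,130,110),5,"pics/s10.png")
E
```

```text
t 13.55 tcp [ 477.4 -167.3   99. ] rows dxyz [-1.022e+00  5.077e+00  3.000e-03] xdir -0.1396 w 28.51317590611196
[-0.51961213  0.51135288 -0.48421708]
```

View pics/s10.png

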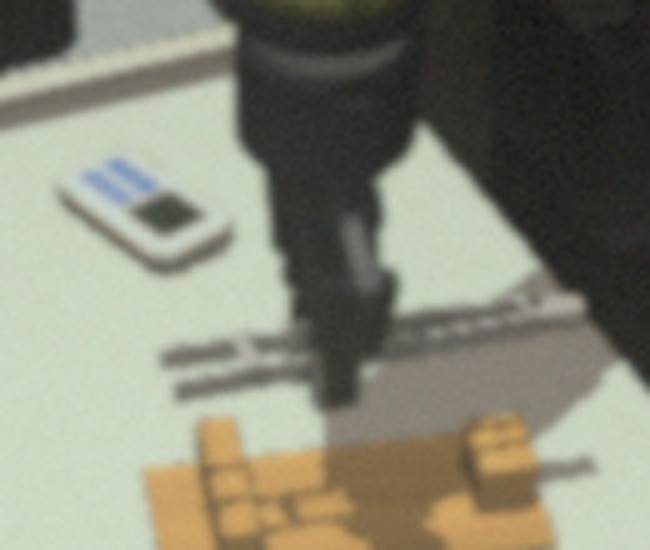

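Held in the air and roughly level, with tips at (165,358) and (180,390) and the rest empty. Moving the tips over the pot, still high.

Emit:
carry_out --pt "0.332 -0.1 0.6 0 0" --pt "0.332 -0.3 1.6 0 0" --pt "0.332 -0.5 2.6 0 0" --pt "0.332 -0.7 3.6 0 0" --pt "0.332 -0.9 4.5 0 0" --pt "0.332 -1.02 5.0 0 0" --pt "0.332 -1.02 5.08 0 0" --pt "0.332 -1.02 5.08 0 0" --pt "0.332 -1.02 5.08 0 0"

```text
time: 14.5
tcp_pos: [528.2, -23.3, 98.6]
orientation: [-0.001, 0.071, 0.997, -0.001]
force: [0.1, 0.5, -1.4]
width: 28.7
```

```bash
python3 - <<'E'
from h import *
a=-0.14
go([598.3-70*np.cos(a),-30.5-70*np.sin(a),49]);print(robot.get_obs()["force"])
snap("side",(260,120,140,130),4.6,"pics/s11.png")
snap("top",(290,130,130,130),4.6,"pics/t11.png")
for t in("tip_fixed","tip_moving","pot"):
  for c in("top","side"): print(t,c,[(round(d["confidence"],2),np.round(d["centre"],1)) for d in robot.pinpoint(c,t)][:2])
for c in("top","side"): print(c,"pot mouth",proj(c,[598.3,-30.5,50]),"tip pred",proj(c,[598.3,-30.5,118]))
E
```

```text
t 14.5 tcp [528.2 -23.3  98.6] rows dxyz [-0.016  0.091  1.655] xdir -0.1425 w 28.65735400525739
[ 0.14864942  0.47432788 -1.42512886]
tip_fixed top []
tip_fixed side [(0.6, array([206.2, 306.5]))]
tip_moving top []
tip_moving side []
pot top []
pot side [(0.6, array([245.9, 308.2]))]
top pot mouth [220.91516344 343.06264028] tip pred [215.55171139 344.5881872 ]
side pot mouth [228.0157957  307.63757347] tip pred [204.57301245 306.44799402]
```

View pics/s11.png

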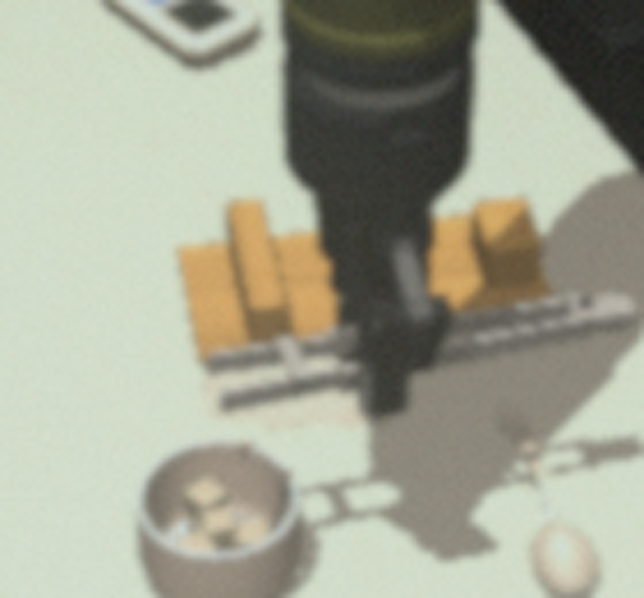

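View pics/t11.png

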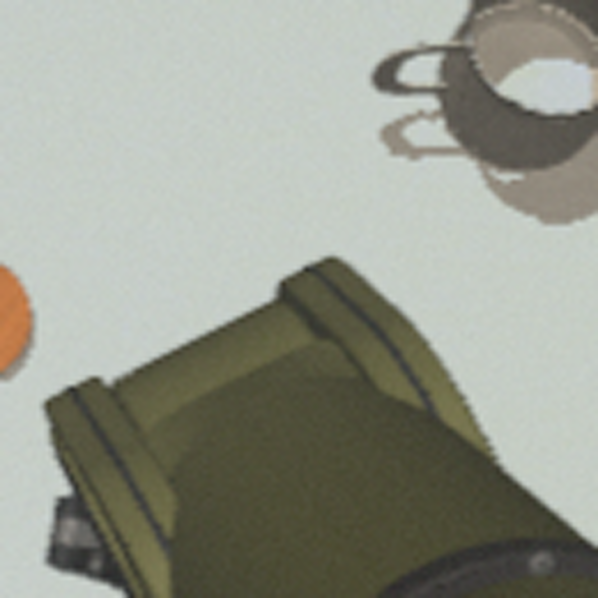

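The top view is blocked by the arm. In the side view the tips are at (208,365) and (222,403) in the crop, within about 1 px of the predicted pot-centre column. Lowering.

Emit:
carry_out --pt "0.332 0 0.06 0.3 0" --pt "0.332 0 0.06 0.7 0" --pt "0.332 0 0.06 1.0 0" --pt "0.332 0 0.06 1.3 0" --pt "0.332 0 0.06 1.5 0" --pt "0.332 0 0.06 1.62 0" --pt "0.332 0 0.06 1.62 0" --pt "0.332 0 0.06 1.62 0" --pt "0.332 0 0.06 1.62 0"

```text
time: 15.8
tcp_pos: [529.8, -19.2, 50.8]
orientation: [0.0, 0.07, 0.998, 0.0]
force: [-0.1, 0.4, -0.8]
width: 28.5
```

```bash
python3 - <<'E'
from h import *
go([529,-21,50]);print(robot.get_obs()["force"])
f=[robot.read_camera("side").astype(float) for _ in range(6)]
im=np.mean(f,0).clip(0,255).astype(np.uint8)
cv2.imwrite("pics/raw12.png",im[:,:,::-1])
cv2.imwrite("pics/s12.png",cv2.resize(im[190:260,280:380,::-1],None,fx=8,fy=8,interpolation=cv2.INTER_CUBIC))
snap("top",(290,130,130,130),4.6,"pics/t12.png")
E
```

```text
t 15.8 tcp [529.8 -19.2  50.8] rows dxyz [ 0.017 -0.062  0.025] xdir -0.1401 w 28.51735347910292
[-0.05425675  0.39913379 -0.81669327]
```

View pics/s12.png

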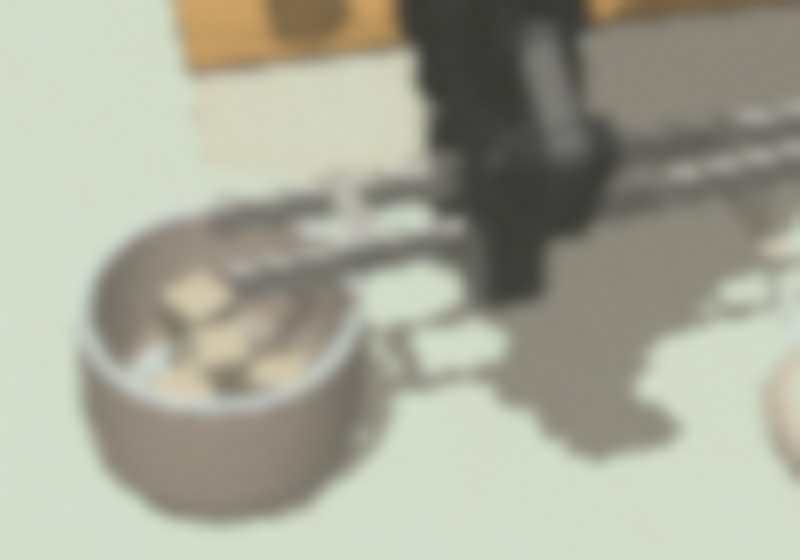

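View pics/t12.png

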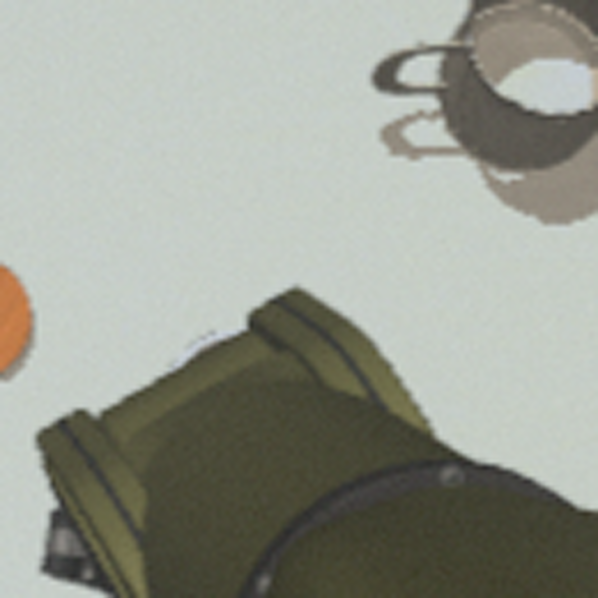

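```bash
python3 - <<'E'
from h import *
np.set_printoptions(precision=1,suppress=True)
z=50.8+19.5
a=ray("side",(224.4,309.4),z);b=ray("side",(217.8,305.6),z);print("tips",a,b,np.linalg.norm(a-b),(a+b)/2)
print("mouth",ray("side",(228.9,308.1),50))
c=np.array([529.8,-19.2,z]);d=np.array([np.cos(-.14),np.sin(-.14),0]);n=np.array([-d[1],d[0],0])
im=cv2.imread("pics/raw12.png");k=8
big=cv2.resize(im[180:270,280:400],None,fx=6.5,fy=6.5,interpolation=cv2.INTER_CUBIC)
def mk(X,col):
    p=proj("side",X);q=(int((p[1]+.5-280)*6.5),int((p[0]+.5-180)*6.5));cv2.circle(big,q,2,col,-1)
for s in(10,-10): mk(c+70*d+s*n,(0,0,255)); print("pred tip",c+70*d+s*n,proj("side",c+70*d+s*n))
mk(c-100*d,(255,0,0)); mk(c-100*d+[0,0,6],(0,255,0))
th=np.linspace(0,6.283,60)
for t in th: mk([598.3+34*np.cos(t),-30.5+34*np.sin(t),50],(0,200,0))
cv2.imwrite("pics/m12.png",big)
E
```

```text
tips [597.7 -20.5  70.3] [597.8 -41.2  70.3] 20.741789063299912 [597.7 -30.8  70.3]
mouth [598.4 -27.8  50. ]
pred tip [600.5 -19.1  70.3] [225.3 308.4]
pred tip [597.7 -38.9  70.3] [218.5 306. ]
```

View pics/m12.png

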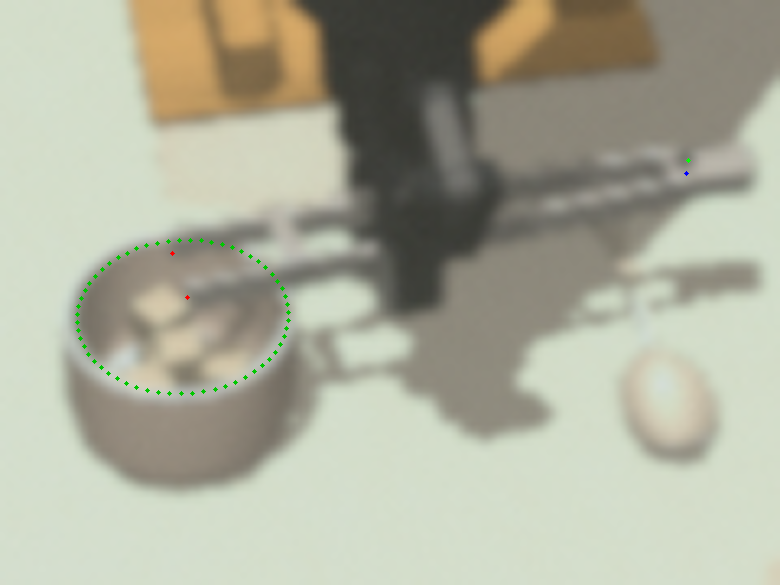

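The side view with overlay shows the tips on the predicted points, about (598,-31) midway, over the mouth centre and roughly 14 mm above the rim. The hinge lands on its prediction too, so the tweezers are level. Now a small trim of the gap, then a close check of the tongue.

Emit:
carry_out --pt "0.33 0 0 0 0" --pt "0.328 0 0 0 0" --pt "0.328 0 0 0 0" --pt "0.328 0 0 0 0" --pt "0.328 0 0 0 0"

```text
time: 16.65
tcp_pos: [529.5, -19.2, 50.4]
orientation: [0.0, 0.07, 0.998, 0.0]
force: [-0.5, -0.4, -0.5]
width: 27.8
```

```bash
python3 - <<'E'
from h import *
W=[];f=[]
for _ in range(20): f.append(robot.read_camera("side").astype(float)); W.append(robot.get_obs()["width"])
print(np.mean(W),np.std(W),robot.get_obs()["tcp_pos"])
im=np.mean(f,0).clip(0,255).astype(np.uint8)
big=cv2.resize(im[203:233,295:345,::-1],None,fx=16,fy=16,interpolation=cv2.INTER_CUBIC)
cv2.imwrite("pics/s13.png",big)
E
```

```text
28.171343696514146 0.17947334044527993 [529.45368675 -19.2297706   50.37662684]
```

View pics/s13.png

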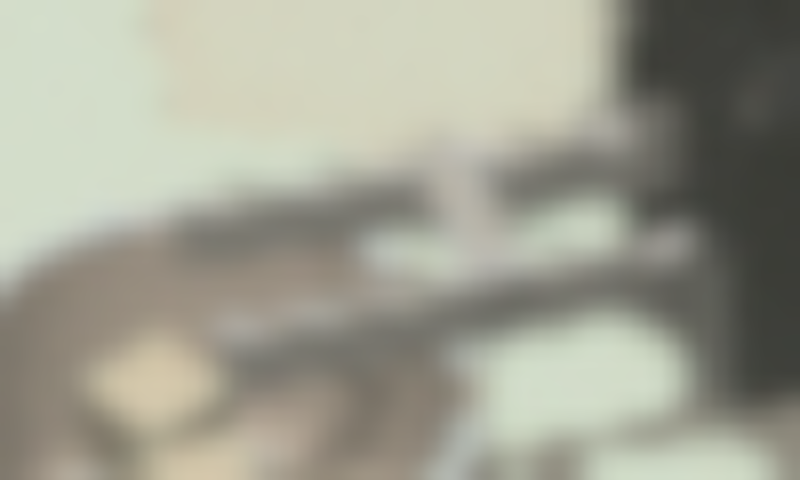

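The averaged width is 28.17 mm (target 28.2). In the close-up, the tongue's end at (450,150) is level with the moving blade's outer edge, once its 3 mm extra height is allowed for. One wide check, then I hand in.

```bash
python3 - <<'E'
from h import *
snap("side",(180,100,270,260),2.2,"pics/s14.png")
E
```

```text
(no output)
```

View pics/s14.png

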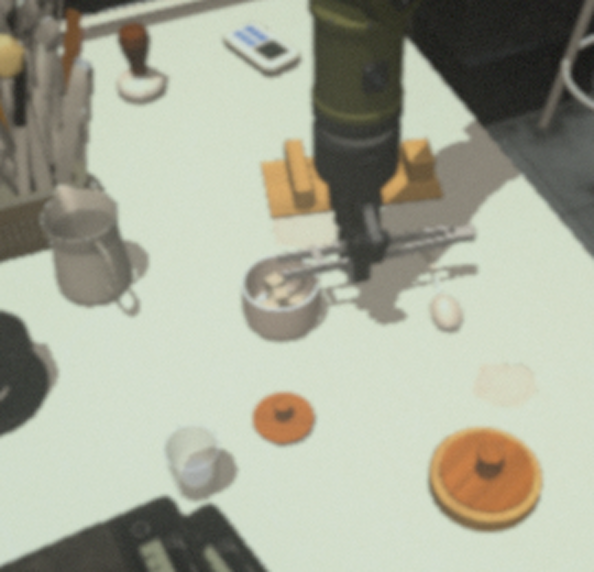

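The wide side view shows the cap seated in the holder at (487,475) and the tips over the open pot at (283,270). The jug, glass and spoon are in place.

```bash
python3 -c "
from rig import robot
print(robot.job_done())"
```

```text
the job is handed in; nothing more can be done
None
```

The job is handed in, at about 18 s of the 54 s allowed. The cap is seated knob up in the holder, and the tweezers are held squeezed over the open pot.

- **Gap:** finger width averaged 28.17 mm over 20 readings (target 28.2), which puts the tips about 20 mm apart. The image measurement just before the final trim gave 20.7 mm. In the side view the tongue's end looks level with the moving blade's outer edge, to about the blur of the picture.
- **Tip position:** the tips are midway at about (598, -31), over the mouth centre, with the blades roughly 13–14 mm above the rim.
- **Other objects:** the pot stands upright where it was, and the jug, glass and spoon look untouched. The highest force reading I saw was about 8 N.
- **Not confirmed:** the arm blocked the top camera at the end, so the final gap and tip position rest on the side view and the finger width alone.
- **Slip:** while lifting, I repeated a sideways shift by mistake, so the tweezers moved about 9 mm sideways as they left the rest. It had no visible effect.

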